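Make up the repair kits for two shoe jobs

TASK

Make up the two repair kits: put the largest heel block, the tack tin and the thread spool into the long three-bay boot tray, and the smallest heel block and the glue jar into the short two-bay shoe tray. Give each thing a bay of its own, any bay of its tray, standing upright and flat on the bay's floor. Leave the middle-sized heel block where it lies, and never tip the glue jar over.

Things in the scene. Friction and masses are not known exactly. Their poses are not given: they have to be found in the camera images.
- heel_large: Largest of three shoe heel blocks, brown leather layers under a black rubber top, D-shaped from above: 62 mm wide (y), 62 mm long (x), 32 mm high. Flat back at x = -31, straight sides y = +-31 up to x = 0, then a half circle of radius 31. Origin: half circle's centre, underside; z up. For the boot tray.
- heel_medium: Middle of three shoe heel blocks, brown leather layers under a black rubber top, D-shaped from above: 50 mm wide (y), 50 mm long (x), 32 mm high. Flat back at x = -25, straight sides y = +-25 up to x = 0, then a half circle of radius 25. Origin: half circle's centre, underside; z up. In neither kit.
- heel_small: Smallest of three shoe heel blocks, brown leather layers under a black rubber top, D-shaped from above: 38 mm wide (y), 38 mm long (x), 32 mm high. Flat back at x = -19, straight sides y = +-19 up to x = 0, then a half circle of radius 19. Origin: half circle's centre, underside; z up. For the shoe tray.
- tack_tin: low round tin of tacks with a lid, plain bare metal, 56 mm in diameter, 34 mm high, about 140 g, stands upright. Origin: centre of the underside, z up. All the stock, and a wax cake and a nail box (under 25 mm high) among it, stands on the bench with neighbours at least 95 mm apart, centre to centre.
- spool: spool of grey thread with pale wooden ends, 44 mm in diameter, 50 mm high, stands on end. Origin: centre of the underside, z up.
- glue_jar: small brown glass jar with a paper band and a black screw cap; body 48 mm in diameter and 42 mm high, cap 44 mm in diameter, 56 mm high in all, about 130 g, stands upright. Origin: centre of the underside, z up.
- boot_tray: pale wooden boot tray, the longer, 270 x 94 mm, three bays in a row centred at x = -88, 0, 88 mm, y = 0. Bays 82 x 82 mm inside, floor 4 mm thick, rims and dividers 6 mm thick, tops 12 mm above the bench. Fixed. Origin: centre of underside, bench height; x along the row, within 12 degrees of straight away from the robot, y across, z up. Left or right of the stock.
- shoe_tray: pale wooden shoe tray, the shorter, 182 x 94 mm, two bays in a row centred at x = -44, 44 mm, y = 0. Bays 82 x 82 mm inside, floor 4 mm thick, rims and dividers 6 mm thick, tops 12 mm above the bench. Fixed. Origin: centre of underside, bench height; x along the row, within 12 degrees of straight away from the robot, y across, z up. Left or right of the stock.

How it is judged:
By the outcome, as a careful person would: the job done as asked, in the order asked, and still so for the second after the job is handed in, with the robot touching nothing.
It also fails if it takes over 115 s, if anything falls off the work surface, if the arm or the gripper's body presses on something with over 40 N, if the wrist force passes 120 N, or if a joint passes its speed limit or range.

ROBOT

A 7-joint arm with a two-finger parallel gripper is mounted at the origin on the work surface. World frame = base frame: x ahead of the robot, y to its left, z up, the work surface at z = 0. Lengths are in m, angles in rad, forces in N, time in s.
With the tool pointing down it reaches from about 0.4 to 0.85 m from the base axis. Payload 4.5 kg.
Tool frame: the origin (TCP) lies at the very end of the fingers, on their centre line; the grasp point (between the pads) lies 19 mm behind it (r.grip_depth is the distance from the TCP to the grasp point, in m); z points along the fingers, x is the direction in which the jaws open and shut, and the axes are right-handed (so a half turn about z gives the same grasp; the last joint's range is limited). The gripper opens to 88 mm and grips with 3 to 60 N. Pads are 18 mm wide; open, the fingers measure 123 mm over their backs; the gripper's body (75 mm by 187 mm) begins 45 mm behind the grasp point.
Start: joints at [-1.132, 0.689, -0.195, 1.565, 0.157, 0.902, -0.215], TCP at [0.246, 0.575, 0.209] pointing down, gripper open.
Joint ranges: [-3.01, 3.01], [-0.46, 2.08], [-1.47, 1.51], [0.13, 2.56], [-1, 4.14], [0.04, 2.09], [-2.66, 2.66]. Speed limits (rad/s): [2.57, 2.57, 3.14, 3.14, 3.14, 3.14, 3.14].

INTERFACE

Orientations are given as a unit quaternion [x, y, z, w].
In Python, from plant import r gives the robot as it stands. The module is installed in compiled form; this text tells all that it offers.
- The arm moves only by the shell command python3 -m jog 'ROWS' [FORCE]. ROWS is JSON, a list of rows, each a list of 5 numbers: the shift along the tool's x, y, z in units of 1 m (1.0 is 1 m), then the turn about the tool's z in units of 360 degrees (1.0 is 360 degrees), then the closure, from 0 (fully open) to 1 (shut). In form: [[dx, dy, dz, yaw, fingers], ...]. A call has 1 to 20 rows; each row shifts and turns the commanded pose from where the row before left it, along the tool's axes as they then stand; what a row does not reach is not made up. A row lasts 1/10 s, in which the tool goes at most 50 mm and 8.59 degrees, less where a joint would pass 70% of its speed; a pose out of reach is approached as far as the arm can. A call with a number of a shift or a turn outside -1 to 1 is refused whole. A call with a gripper value outside its range is refused whole. The fingers move at their own pace and stop on an object; FORCE is the grip in N (left out, the last holds). Time passes only in rows, so rows that do not move let the fingers close. It gives the time, the measured TCP pose, the force and the opening at its end, in the units of the state.
- r.get_state(): the state, without advancing time (a new reading comes with each control period).
- r.snapshot(name): name is "side" or "top" or "wrist"; returns the picture (384x512x3 uint8, red, green, blue); there is no depth.
- r.get_calibration(name): a dict with "mtx" (3x3 intrinsics, pixels), "R" (3x3) and "t" (3): a world point X has camera coordinates R X + t. Camera axes: x right, y down, z forward; pixel columns grow to the right and rows downward; lengths in m; the calibration is good to about 2 mm. A picture is of the moment at which its call begins: read the wrist's pose just before it. get_calibration takes no time and is no camera call; for the wrist camera it gives the pose at the moment of the call.
- r.finish_job(): hands the job in, once; it reports no verdict.
Trained networks look in the newest picture that a camera, given by its name, has taken for a name from the list of things; names that differ only in an ending like _2 or _b are one class to them, and where a whole thing is asked for, a point or a joint stands for the part that bears it (a point fixed in the world has none). Each returns a list of dicts, best first, with "score" (0 to 1); they miss things now and then, are a little off and sometimes report something else, mostly with a low value. They report only what shows in the picture. A call takes as long as a camera call.
- r.cut_out(thing, camera): "pixels" (384x512 bool, what is visible of it) and "rect" ([left, top, right, bottom] in pixels, round what is visible of it).
The state is a dict: "clock": time; "q": joint angles; "qd": joint speeds; "joint_torque": joint torques, N m; "tool_pos": TCP position; "eef_rot": TCP orientation; "contact_force": force on the tool from outside, world axes, zero at the start; "moment": the same for the moment, N m; "opening": opening from 0.0 (shut) to 1.0 (fully open).
Only numpy, scipy, OpenCV 4.12 (cv2) and the standard library are available. Lean on these libraries where they do the work, as an engineer would, in place of code of your own. Each camera call takes 0.05 s, during which the arm holds its last target.

## Working session

There is one attempt and no reset: what is moved stays moved. The work goes in short steps, Python scripts to look and compute and a shell command to move; the robot and the scene stay as the last step left them, time stands still between calls to the robot, and variables do not carry over. Pictures are saved under pics/ and viewed, and the job is handed in when it is done.

```bash
mkdir -p pics
python3 - <<'E'
from plant import r
import cv2
s=r.get_state()
for k in("clock","tool_pos","eef_rot","opening","contact_force"):print(k,s[k])
for n in("top","side"):
    cv2.imwrite(f"pics/{n}0.png",r.snapshot(n)[:,:,::-1])
    print(r.get_calibration(n))
E
```

```text
clock 0.0
tool_pos [0.24590424 0.57384008 0.20789428]
eef_rot [ 8.34773451e-01  5.50592793e-01 -7.38786866e-04  5.63016151e-04]
opening 0.9977028134568368
contact_force [-0.08246415 -0.29277602 -0.11730212]
{'mtx': array([[489.21139381,   0.        , 253.72117666],
       [  0.        , 489.21139381, 191.73591786],
       [  0.        ,   0.        ,   1.        ]]), 'R': array([[-1.92501747e-02, -9.99809905e-01, -3.09578488e-03],
       [-9.93601855e-01,  1.94751107e-02, -1.11247806e-01],
       [ 1.11286949e-01,  9.34437902e-04, -9.93787876e-01]]), 't': array([0.01238023, 0.55365779, 1.05318108])}
{'mtx': array([[389.58356924,   0.        , 257.28331041],
       [  0.        , 389.58356924, 184.4735471 ],
       [  0.        ,   0.        ,   1.        ]]), 'R': array([[ 0.703348  , -0.7108322 ,  0.00437948],
       [-0.53673378, -0.5351019 , -0.65236708],
       [ 0.46606699,  0.45649047, -0.7578905 ]]), 't': array([-0.38326125,  0.32257136,  0.62740189])}
```

View pics/top0.png

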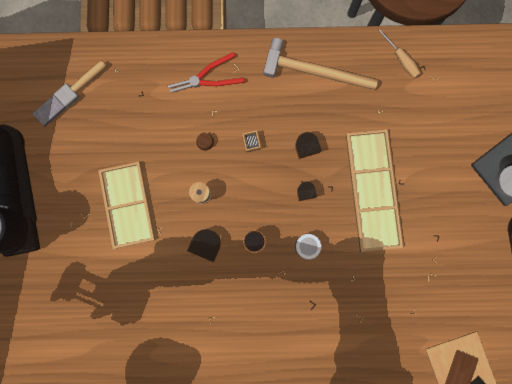

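View pics/side0.png

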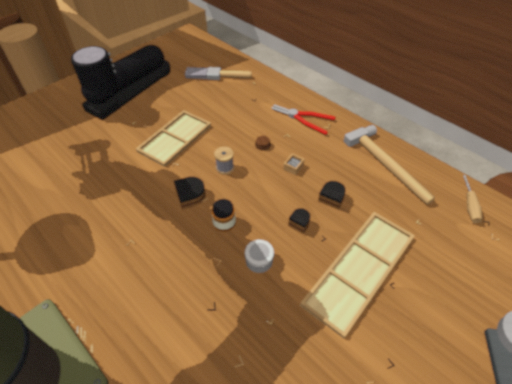

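```bash
cat > h.py <<'E'
from plant import r
import numpy as np, cv2, json
from scipy.optimize import minimize
def circ(R,h,z0=0):
    a=np.linspace(0,2*np.pi,48,endpoint=False)
    return np.array([[R*np.cos(t),R*np.sin(t),z] for t in a for z in(z0,z0+h)])
def dee(R,h=.032):
    a=np.linspace(-np.pi/2,np.pi/2,25)
    p=[[R*np.cos(t),R*np.sin(t)] for t in a]+[[-R,R],[-R,-R]]
    return np.array([[x,y,z] for x,y in p for z in(0,h)])
def box(l,w,h): return np.array([[x,y,z] for x in(-l/2,l/2) for y in(-w/2,w/2) for z in(0,h)])
M=dict(heel_large=dee(.031),heel_medium=dee(.025),heel_small=dee(.019),tack_tin=circ(.028,.034),spool=circ(.022,.05),
 glue_jar=np.vstack([circ(.024,.042),circ(.022,.056)]),boot_tray=box(.27,.094,.012),shoe_tray=box(.182,.094,.012))
def proj(c,X):
    P=X@c["R"].T+c["t"]; p=P@c["mtx"].T; return p[:,:2]/p[:,2:]
def ray(c,u,v,z):
    d=c["R"].T@np.linalg.inv(c["mtx"])@np.array([u,v,1]); o=-c["R"].T@c["t"]
    return (o+d*(z-o[2])/d[2])
def place(X,p,z=0):
    C,S=np.cos(p[2]),np.sin(p[2]); return np.c_[X[:,0]*C-X[:,1]*S+p[0],X[:,0]*S+X[:,1]*C+p[1],X[:,2]+z]
S=4
def render(c,X):
    h=cv2.convexHull(proj(c,X).astype(np.float32))[:,0]
    m=np.zeros((384*S,512*S),np.uint8); cv2.fillConvexPoly(m,np.round((h+.5)*S*16-8).astype(np.int32),1,shift=4)
    return cv2.resize(m.astype(np.float32),(512,384),interpolation=cv2.INTER_AREA)
def iou(p,name,obs,z=0):
    v=[]
    for c,m in obs:
        q=render(c,place(M[name],p,z)); v.append(np.minimum(q,m).sum()/np.maximum(q,m).sum())
    return v
def fit(name,obs,z=0,p0=None):
    c,m=obs[0]; vv,uu=np.nonzero(m); o=ray(c,uu.mean(),vv.mean(),z+M[name][:,2].max()*.7)
    yaws=[0] if name in("tack_tin","spool","glue_jar") else ([-.2,0,.2] if "tray" in name else np.arange(0,6.28,.785))
    best=None
    for y in yaws:
        f=lambda p:-sum(iou([p[0]/100,p[1]/100,p[2]/5],name,obs,z))
        s=np.array([o[0]*100,o[1]*100,y*5])
        R=minimize(f,s,method="Nelder-Mead",options=dict(initial_simplex=np.array([s,s+[1,0,0],s+[0,1,0],s+[0,0,1.5]]),xatol=.01,fatol=1e-4,maxfev=100))
        if best is None or R.fun<best.fun: best=R
    p=best.x/[100,100,5]; return p,iou(p,name,obs,z)
E
python3 - <<'E'
from h import *
import pickle
res={};D={}
cams={n:r.get_calibration(n) for n in("top","side")}
ims={n:r.snapshot(n) for n in cams}
for name in M:
    obs=[]
    for n in cams:
        d=r.cut_out(name,n)
        print(name,n,[(round(x["score"],2),[int(a) for a in x["rect"]]) for x in d[:3]])
        if d: obs.append((cams[n],d[0]["pixels"].astype(np.float32)))
    D[name]=obs
    if obs:
        p,i=fit(name,obs); res[name]=p.tolist(); print("   ",np.round(p,4),np.round(i,2), 'top only',np.round(fit(name,obs[:1])[0],4))
json.dump(res,open("res.json","w")); pickle.dump(D,open("D.pkl","wb"))
v=cv2.resize(ims["top"][:,:,::-1],None,fx=4,fy=4,interpolation=3)
for k,p in res.items():
    h=cv2.convexHull(proj(cams["top"],place(M[k],p)).astype(np.float32))
    cv2.polylines(v,[np.int32((h+.5)*4)],True,(0,255,255),1)
cv2.imwrite("pics/ov1.png",cv2.resize(v[440:1040,360:1660],(800,369),interpolation=3))
E
```

```text
heel_large top [(0.97, [185, 231, 221, 261])]
heel_large side [(0.7, [137, 109, 207, 165]), (0.62, [177, 176, 206, 207])]
    [ 0.4424  0.1107 -0.436 ] [0.95 0.  ] top only [ 0.4424  0.1107 -0.436 ]
heel_medium top [(0.66, [294, 132, 321, 159])]
heel_medium side [(0.69, [317, 180, 343, 209])]
    [ 0.6637 -0.1193  0.2711] [0.93 0.95] top only [ 0.6639 -0.1198  0.2257]
heel_small top [(0.57, [298, 180, 317, 202])]
heel_small side [(0.84, [287, 209, 311, 233])]
    [ 0.558  -0.1148  0.2098] [0.88 0.93] top only [ 0.5571 -0.1147  0.1663]
tack_tin top [(0.86, [295, 234, 323, 259])]
tack_tin side [(0.65, [318, 179, 347, 206]), (0.63, [245, 239, 275, 274]), (0.22, [301, 214, 410, 339])]
    [ 0.4333 -0.1153  0.2168] [0.95 0.  ] top only [ 0.4333 -0.1153  0.2168]
spool top []
spool side [(0.68, [213, 149, 235, 176])]
    [ 0.5557  0.1212 -0.3382] [0.9] top only [ 0.5557  0.1212 -0.3382]
glue_jar top [(0.71, [242, 232, 265, 253])]
glue_jar side [(0.77, [211, 198, 236, 230])]
    [0.446  0.0023 0.0863] [0.89 0.95] top only [0.4449 0.003  0.2744]
boot_tray top [(0.76, [345, 131, 401, 253])]
boot_tray side [(0.6, [304, 213, 413, 340]), (0.34, [315, 180, 344, 208]), (0.32, [213, 198, 236, 232])]
    [ 0.5572 -0.2692  0.0821] [0.96 0.98] top only [ 0.5564 -0.2692  0.0794]
shoe_tray top [(0.83, [97, 160, 155, 245])]
shoe_tray side [(0.94, [137, 113, 209, 168])]
    [0.5339 0.2904 0.196 ] [0.96 0.96] top only [0.5339 0.2906 0.2039]
```

View pics/ov1.png

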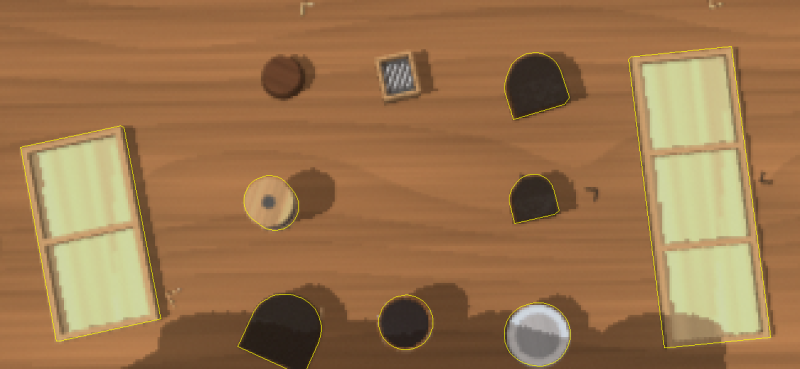

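```bash
cat > go.py <<'E'
from h import *
def plan(x,y,z,phi=None):
    """print tool-frame deltas for translate-first, then turn"""
    s=r.get_state(); q=s["eef_rot"]
    from scipy.spatial.transform import Rotation as Ro
    R=Ro.from_quat(q).as_matrix(); ph=np.degrees(np.arctan2(R[1,0],R[0,0]))
    d=R.T@(np.array([x,y,z])-s["tool_pos"])
    o="cur phi %.1f tilt %.2f | d(mm) %s"%(ph,np.degrees(np.arccos(-R[2,2])),np.round(d*1000,1))
    if phi is not None:
        a=(ph-phi+90)%180-90
        o+=" | turn %.4f rev (%.1f deg)"%(a/360,a)
    print(o,"clock %.2f q7 %.2f"%(s["clock"],s["q"][6]))
E
python3 - <<'E'
from go import *
res=json.load(open("res.json"))
cams={n:r.get_calibration(n) for n in("top","side")}
ims={n:r.snapshot(n) for n in cams}
for name in("heel_large","tack_tin","spool"):
    t=r.cut_out(name,"top"); s=r.cut_out(name,"side"); obs=[]
    if t: obs.append((cams["top"],t[0]["pixels"].astype(np.float32)))
    for x in s:
        if obs and name!="spool" and max(iou(res[name],name,[(cams["side"],x["pixels"].astype(np.float32))]))<.5: continue
        obs.append((cams["side"],x["pixels"].astype(np.float32))); break
    p,i=fit(name,obs); print(name,p,i); res[name]=p.tolist()
json.dump(res,open("res.json","w"))
for t,bs in(("boot_tray",(-.088,0,.088)),("shoe_tray",(-.044,.044))):
    p=res[t]
    for b in bs: print(t,b,np.round([p[0]+b*np.cos(p[2]),p[1]+b*np.sin(p[2])],4),"phi",round(np.degrees(p[2])+90,1))
p=res["heel_large"]; c=-.0
print(np.degrees(p[2])+90)
plan(p[0],p[1],.1,np.degrees(p[2])+90)
E
```

```text
heel_large [0.44466128 0.11041242 5.85140023] [np.float32(0.94518065), np.float32(0.9478098)]
tack_tin [ 0.43404807 -0.11431671  0.07010146] [np.float32(0.7999775), np.float32(0.90239286)]
spool [0.5548841  0.12245355 0.03710042] [np.float32(0.9361702), np.float32(0.89040387)]
boot_tray -0.088 [ 0.4695 -0.2764] phi 94.7
boot_tray 0 [ 0.5572 -0.2692] phi 94.7
boot_tray 0.088 [ 0.6449 -0.2619] phi 94.7
shoe_tray -0.044 [0.4908 0.2818] phi 101.2
shoe_tray 0.044 [0.5771 0.299 ] phi 101.2
425.2605372422556
cur phi 66.8 tilt 0.01 | d(mm) [-348.4  365.3  108.7] | turn 0.0043 rev (1.5 deg) clock 1.40 q7 -0.22
```

```bash
python3 - <<'E'
from go import *
plan(.4374,.1138,.1,65.3)
E
python3 -m jog '[[-0.02,0.02,0,0,0],[-0.03,0.035,0,0.0043,0],[-0.033,0.034,0.005,0,0],[-0.033,0.034,0.01,0,0],[-0.033,0.034,0.02,0,0],[-0.033,0.034,0.02,0,0],[-0.033,0.034,0.02,0,0],[-0.033,0.034,0.02,0,0],[-0.033,0.034,0.014,0,0],[-0.033,0.034,0,0,0],[-0.02,0.025,0,0,0],[0,0,0,0,0],[0,0,0,0,0]]' 20
python3 - <<'E'
from go import *
plan(.4374,.1138,.1,65.3)
E
```

```text
cur phi 66.8 tilt 0.01 | d(mm) [-348.2  357.3  108.7] | turn 0.0042 rev (1.5 deg) clock 1.40 q7 -0.22
clock: 2.7
tool_pos: [0.4266, 0.1295, 0.102]
eef_rot: [0.843, 0.538, 0.001, -0.0]
contact_force: [-0.5, 0.2, 0.0]
opening: 0.993
cur phi 65.1 tilt 0.06 | d(mm) [-9.7 16.4  2. ] | turn -0.0004 rev (-0.2 deg) clock 2.70 q7 0.34
```

```bash
python3 -m jog '[[-0.0097,0.0164,0,0,0],[0,0,0,0,0],[0,0,0,0,0]]'
python3 - <<'E'
from go import *
plan(.4374,.1138,.012,65.3)
im=r.snapshot("wrist"); c=r.get_calibration("wrist")
res=json.load(open("res.json"))
d=r.cut_out("heel_large","wrist")
if d: print(d[0]["score"],iou(res["heel_large"],"heel_large",[(c,d[0]["pixels"].astype(np.float32))]),fit("heel_large",[(c,d[0]["pixels"].astype(np.float32))]))
v=im[:,:,::-1].copy()
h=cv2.convexHull(proj(c,place(M["heel_large"],res["heel_large"])).astype(np.float32))
cv2.polylines(v,[np.int32(h)],True,(0,255,255),1)
cv2.imwrite("pics/w1.png",v)
E
```

```text
clock: 3.0
tool_pos: [0.4364, 0.1156, 0.102]
eef_rot: [0.842, 0.54, 0.0, -0.0]
contact_force: [0.4, 0.4, 0.3]
opening: 0.997
cur phi 65.4 tilt 0.07 | d(mm) [-1.3  1.7 90. ] | turn 0.0002 rev (0.1 deg) clock 3.00 q7 0.38
0.71 [np.float32(0.9566742)] (array([ 0.4436909 ,  0.11018746, -0.40517658]), [np.float32(0.9842703)])
```

View pics/w1.png

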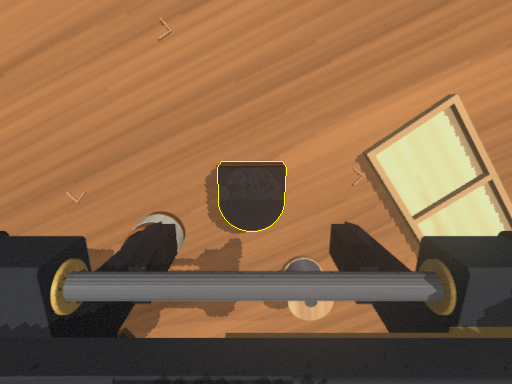

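The wrist picture shows the large heel at (252,197), flat back at row 162, lying inside the outline within about 1 mm; the finger gap is centred on it. Descending.

```bash
python3 -m jog '[[-0.001,0.001,0.02,0,0],[0,0,0.025,-0.002,0],[0,0,0.02,0,0],[0,0,0.015,0,0],[0,0,0.009,0,0],[0,0,0,0,0],[0,0,0,0,0]]' 25
python3 -m jog '[[0,0,0,0,1],[0,0,0,0,1],[0,0,0,0,1],[0,0,0,0,1],[0,0,0,0,1],[0,0,0,0,1],[0,0,0,0,1]]' 25
python3 -c "
from go import *
plan(.4374,.1138,.012,65.3)"
```

```text
clock: 3.8
tool_pos: [0.4372, 0.1131, 0.0132]
eef_rot: [0.839, 0.545, 0.0, -0.0]
contact_force: [0.4, -0.4, 0.1]
opening: 1.002
clock: 4.5
tool_pos: [0.4373, 0.1126, 0.0129]
eef_rot: [0.839, 0.544, -0.0, -0.0]
contact_force: [0.5, -0.1, 0.5]
opening: 0.388
cur phi 66.0 tilt 0.00 | d(mm) [ 1.2 -0.4  0.9] | turn 0.0019 rev (0.7 deg) clock 4.50 q7 0.33
```

Run:
```python
from go import *
print(r.get_state()["opening"])
cv2.imwrite("pics/s2.png",cv2.resize(r.snapshot("side")[100:280,100:340,::-1],None,fx=3,fy=3,interpolation=3))
cv2.imwrite("pics/w2.png",r.snapshot("wrist")[:,:,::-1])
```

```text
0.38778524247340257
```

View pics/s2.png

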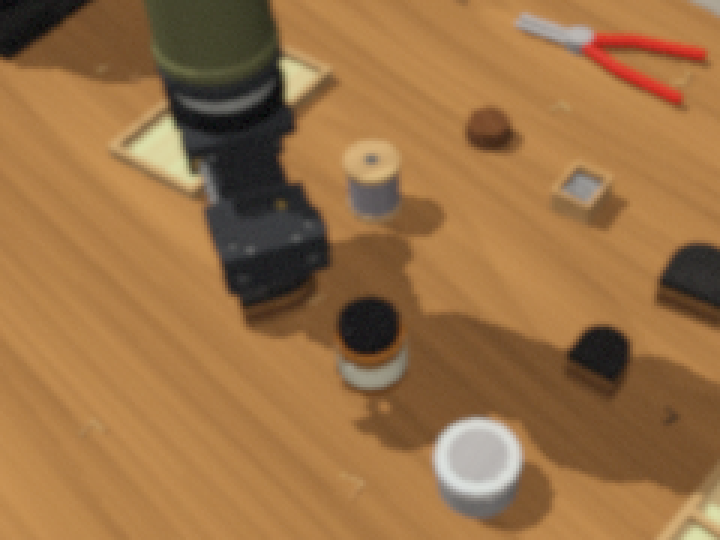

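View pics/w2.png

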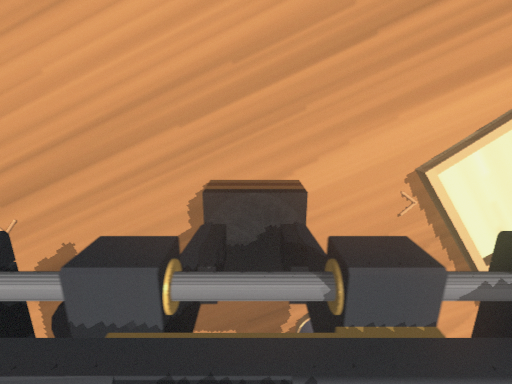

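Run:
```python
from go import *
s=r.get_state();c=r.get_calibration("wrist");print(s["tool_pos"])
t=np.array(s["tool_pos"]);print("tip px",proj(c,np.array([t,t+[0,0,.019],t+[0,0,.03]])))
res=json.load(open("res.json"))
print("old heel px",proj(c,place(np.array([[-.031,-.031,.032],[-.031,.031,.032],[0,.031,.032],[0,-.031,.032]]),res["heel_large"])))
```

```text
[0.43730763 0.11259552 0.01291522]
tip px [[253.0338334  218.58884539]
 [253.0151311  230.07062126]
 [253.00234344 237.92125432]]
old heel px [[202.71881789 192.81443337]
 [307.97745636 194.09763635]
 [304.65985336 242.05726675]
 [204.55798753 240.87588704]]
```

```bash
python3 -m jog '[[0,0,0,0,1],[0,0,0,0,1],[0,0,0,0,1]]'
python3 - <<'E'
from go import *
cv2.imwrite("pics/w3.png",r.snapshot("wrist")[:,:,::-1])
cv2.imwrite("pics/t3.png",cv2.resize(r.snapshot("top")[190:290,150:300,::-1],None,fx=5,fy=5,interpolation=3))
E
```

```text
clock: 4.9
tool_pos: [0.4373, 0.1126, 0.0129]
eef_rot: [0.839, 0.544, 0.0, -0.0]
contact_force: [-0.3, 0.1, -0.3]
opening: 0.023
```

View pics/w3.png

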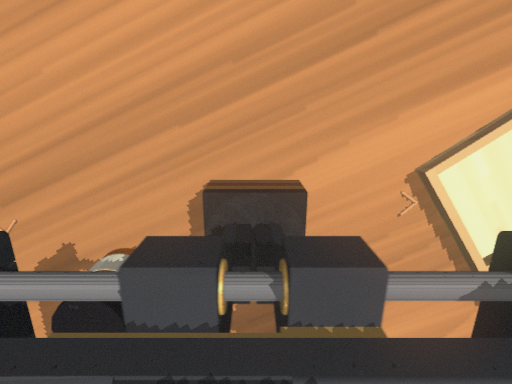

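View pics/t3.png

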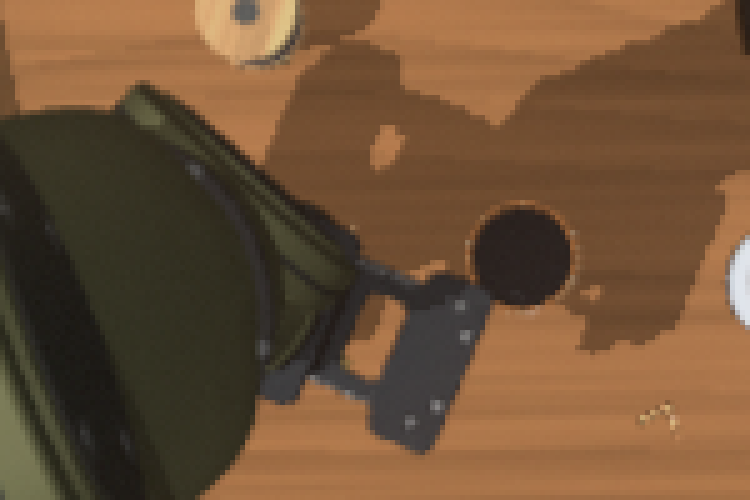

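```bash
python3 - <<'E'
from go import *
from scipy.spatial.transform import Rotation as Ro
s=r.get_state();c=r.get_calibration("wrist");print(c["mtx"][0,0])
R=Ro.from_quat(s["eef_rot"]).as_matrix();t=np.array(s["tool_pos"])
for zz in(0,-.02,-.04,-.06):
  print(zz,np.round(proj(c,np.array([t+R@[a,b,zz] for a in(-.044,.044) for b in(-.009,.009)])),0).tolist())
print("cam in tool",R.T@(-c["R"].T@c["t"]-t), (c["R"]@R).round(3).tolist())
E
python3 - <<'E'
import cv2
a=cv2.imread("pics/w1.png")[190:384,60:450];cv2.imwrite("pics/w1c.png",cv2.resize(a,None,fx=2,fy=2,interpolation=3))
E
```

```text
277.81480105199046
0 [[187.0, 206.0], [189.0, 231.0], [319.0, 206.0], [317.0, 231.0]]
-0.02 [[180.0, 217.0], [182.0, 244.0], [326.0, 217.0], [324.0, 244.0]]
-0.04 [[170.0, 231.0], [173.0, 261.0], [336.0, 231.0], [333.0, 261.0]]
-0.06 [[158.0, 248.0], [161.0, 282.0], [348.0, 248.0], [345.0, 282.0]]
cam in tool [ 1.21672849e-04 -6.96596259e-02 -1.76030154e-01] [[1.0, 0.0, 0.001], [0.0, 0.962, -0.272], [-0.001, 0.272, 0.962]]
```

View pics/w1c.png

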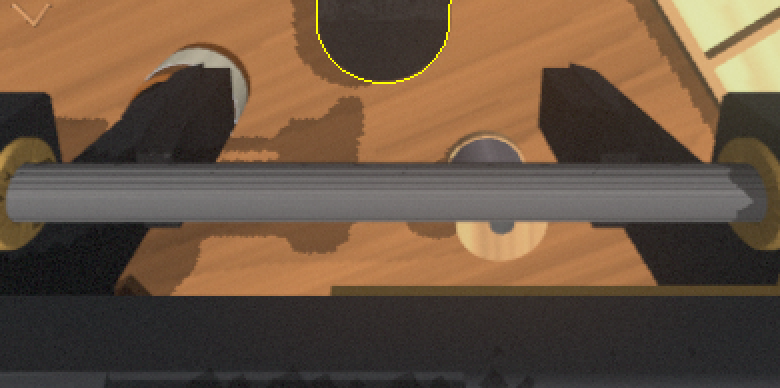

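Reported grasp failed: the wrist picture shows the fingers shut (opening 0.02) above an undisturbed heel. The fingertips' corners in the wrist picture at (175,224)/(178,252) correspond to about 30 mm above the reported TCP, so I'll open, verify more precisely and go lower.

```bash
python3 -m jog '[[0,0,0,0,0],[0,0,0,0,0],[0,0,0,0,0],[0,0,0,0,0],[0,0,0,0,0],[0,0,0,0,0],[0,0,0,0,0],[0,0,0,0,0],[0,0,0,0,0],[0,0,0,0,0]]'
python3 - <<'E'
from go import *
print(r.grip_depth, r.get_state()["opening"])
s=r.snapshot("side"); c=r.get_calibration("side"); t=np.array(r.get_state()["tool_pos"])
v=s[:,:,::-1].copy()
for dz in(0,.03): 
    for a in(-.044,.044):
        p=proj(c,(t+[a*.407,a*.914,dz])[None])[0]; print(dz,a,p); cv2.circle(v,tuple(int(round(x)) for x in p),0,(0,255,255) if dz==0 else (255,0,255),-1)
cv2.imwrite("pics/s4.png",cv2.resize(v[140:240,140:270],None,fx=6,fy=6,interpolation=0))
E
```

```text
clock: 6.0
tool_pos: [0.4373, 0.1126, 0.0129]
eef_rot: [0.839, 0.544, 0.0, -0.0]
contact_force: [-0.4, 0.2, -0.3]
opening: 0.89
0.0187 0.8902016808617109
0 -0.044 [192.97539442 207.6375681 ]
0 0.044 [182.94199337 179.29600991]
0.03 -0.044 [191.26175623 199.01710052]
0.03 0.044 [181.07255533 170.46570425]
```

View pics/s4.png

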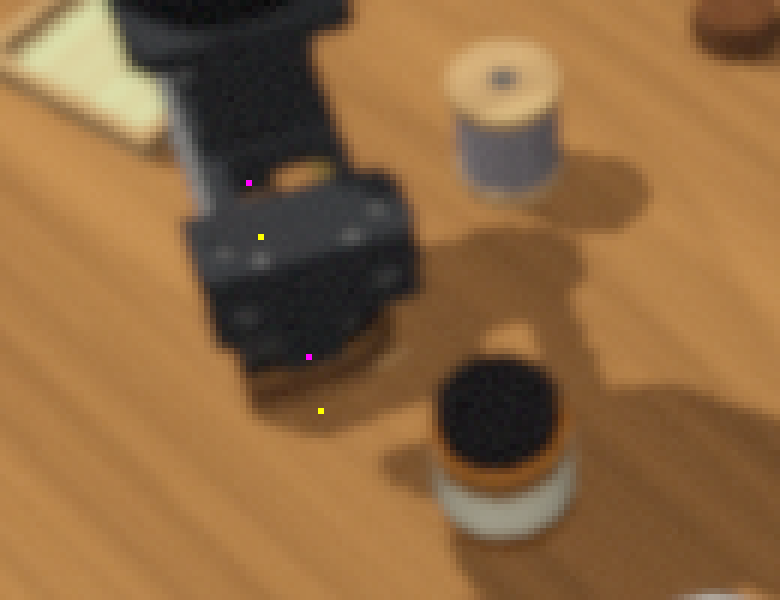

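```bash
python3 -m jog '[[0,0,0,0,0],[0,0,0,0,0],[0,0,0.005,0,0],[0,0,0.005,0,0],[0,0,0.005,0,0],[0,0,0,0,0]]'
python3 - <<'E'
from go import *
cv2.imwrite("pics/w5.png",r.snapshot("wrist")[150:300,120:390,::-1].repeat(2,0).repeat(2,1))
cv2.imwrite("pics/s5.png",cv2.resize(r.snapshot("side")[140:240,140:270,::-1],None,fx=6,fy=6,interpolation=3))
E
```

```text
clock: 6.65
tool_pos: [0.4379, 0.1128, -0.0021]
eef_rot: [0.839, 0.545, -0.001, -0.0]
contact_force: [-0.6, 0.9, -0.6]
opening: 0.998
```

View pics/w5.png

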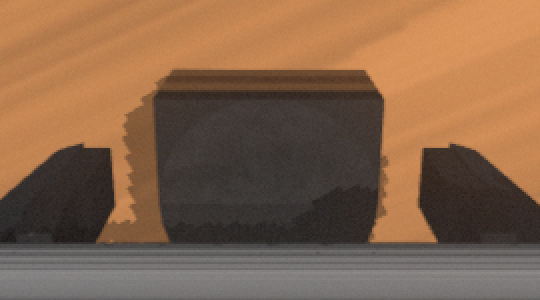

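View pics/s5.png

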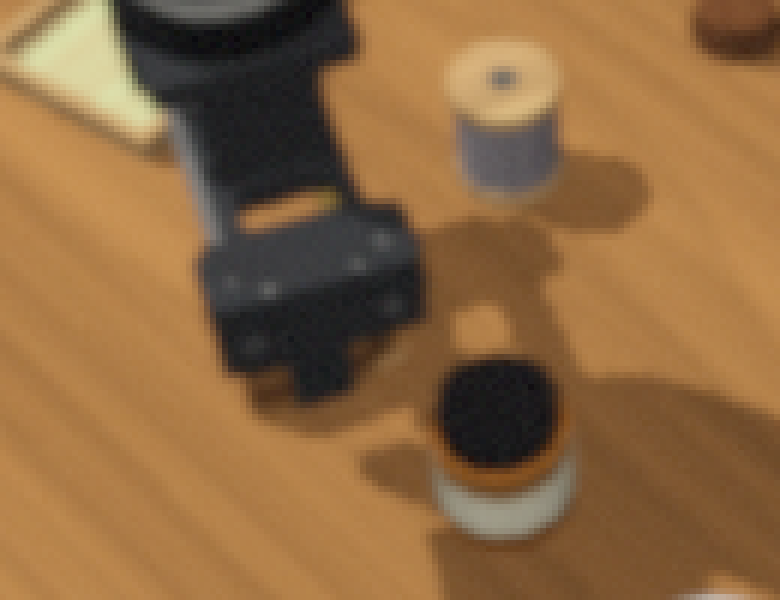

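Run:
```python
from go import *
from scipy.spatial.transform import Rotation as Ro
s=r.get_state();R=Ro.from_quat(s["eef_rot"]).as_matrix();t=np.array(s["tool_pos"]);c=r.get_calibration("side")
for zz in(-.03,-.05,-.064,-.08,-.1):
    print(zz,[np.round((proj(c,(t+R@[a,b,zz])[None])[0]-140)*6).tolist() for a,b in((-.0935,-.0375),(-.0935,.0375),(-.0615,-.009),(-.0615,.009))])
```

```text
-0.03 [[245.0, 516.0], [456.0, 452.0], [302.0, 422.0], [351.0, 407.0]]
-0.05 [[236.0, 482.0], [451.0, 417.0], [295.0, 387.0], [345.0, 372.0]]
-0.064 [[230.0, 457.0], [448.0, 392.0], [289.0, 362.0], [341.0, 347.0]]
-0.08 [[223.0, 428.0], [444.0, 363.0], [283.0, 332.0], [335.0, 317.0]]
-0.1 [[213.0, 390.0], [440.0, 325.0], [275.0, 294.0], [328.0, 279.0]]
```

```bash
python3 -m jog '[[0,0,0.005,0,0],[0,0,0.005,0,0],[0,0,0.005,0,0],[0,0,0,0,0]]'; python3 -m jog '[[0,0,0,0,1],[0,0,0,0,1],[0,0,0,0,1],[0,0,0,0,1],[0,0,0,0,1],[0,0,0,0,1],[0,0,0,0,1],[0,0,0,0,1]]'
python3 - <<'E'
from go import *
cv2.imwrite("pics/w6.png",r.snapshot("wrist")[150:300,120:390,::-1].repeat(2,0).repeat(2,1))
cv2.imwrite("pics/s6.png",cv2.resize(r.snapshot("side")[140:240,140:270,::-1],None,fx=5,fy=5,interpolation=3))
E
```

```text
clock: 7.15
tool_pos: [0.4376, 0.1123, -0.0125]
eef_rot: [0.838, 0.545, -0.002, -0.0]
contact_force: [-0.2, -0.8, 0.4]
opening: 0.999
clock: 7.95
tool_pos: [0.438, 0.1125, -0.0121]
eef_rot: [0.839, 0.545, -0.001, -0.0]
contact_force: [-0.7, -0.1, 4.3]
opening: 0.702
```

View pics/w6.png

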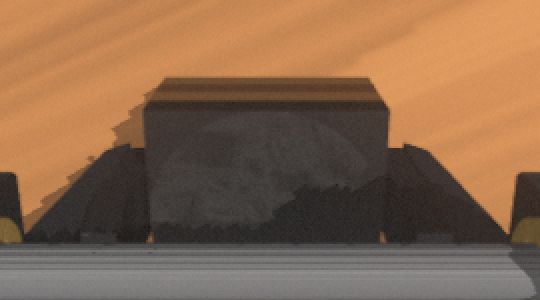

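View pics/s6.png

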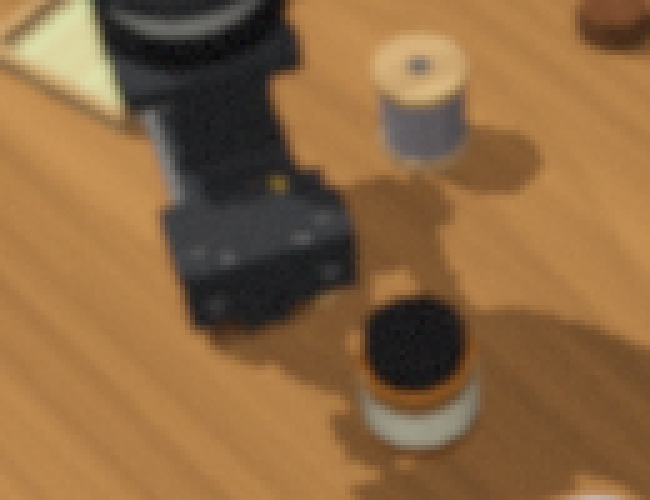

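Opening 0.702 = 62 mm: the heel is gripped (seen between the pads). Lifting.

```bash
python3 -m jog '[[0,0,-0.01,0,1],[0,0,-0.02,0,1],[0,0,-0.025,0,1],[0,0,-0.02,0,1],[0,0,-0.005,0,1],[0,0,0,0,1]]' 30
python3 - <<'E'
from go import *
plan(.6379,-.2625,.07,94.7)
cv2.imwrite("pics/s7.png",r.snapshot("side")[100:250,100:300,::-1].repeat(3,0).repeat(3,1))
E
```

```text
clock: 8.65
tool_pos: [0.4383, 0.1122, 0.0678]
eef_rot: [0.839, 0.544, -0.001, 0.0]
contact_force: [-0.7, 0.7, -2.1]
opening: 0.697
cur phi 65.9 tilt 0.12 | d(mm) [-260.7  335.    -2.1] | turn -0.0799 rev (-28.8 deg) clock 8.65 q7 -0.17
```

View pics/s7.png

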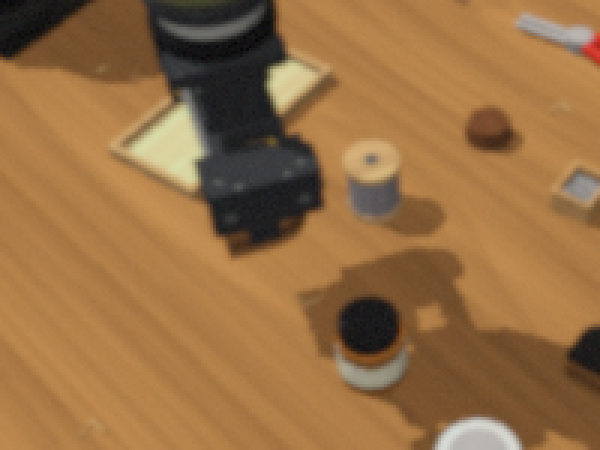

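The side picture shows the heel held, off the bench, below the gripper at about (265,235). Moving to the far boot bay.

```bash
python3 -m jog '[[-0.008,0.01,0,0,1],[-0.014,0.018,0,0,1],[-0.02,0.025,0,0,1],[-0.022,0.028,0,0,1],[-0.022,0.028,0,0,1],[-0.022,0.028,0,0,1],[-0.022,0.028,0,0,1],[-0.022,0.028,0,0,1],[-0.022,0.028,0,0,1],[-0.022,0.028,0,0,1],[-0.022,0.028,0,0,1],[-0.02,0.025,0,0,1],[-0.014,0.02,0,0,1],[-0.008,0.01,0,0,1],[0,0,0,-0.016,1],[0,0,0,-0.016,1],[0,0,0,-0.016,1],[0,0,0,-0.016,1],[0,0,0,-0.016,1],[0,0,0,0,1]]'
python3 - <<'E'
from go import *
plan(.6379,-.2625,.012,94.7)
E
```

```text
clock: 10.7
tool_pos: [0.6344, -0.2598, 0.0652]
eef_rot: [0.677, 0.736, -0.003, -0.002]
contact_force: [-0.5, 0.7, -0.8]
opening: 0.701
cur phi 94.8 tilt 0.34 | d(mm) [-2.9  3.6 53.2] | turn 0.0004 rev (0.1 deg) clock 10.70 q7 1.34
```

```bash
python3 -m jog '[[-0.003,0.003,0.01,0,1],[0,0,0.02,0,1],[0,0,0.015,0,1],[0,0,0.01,0,1],[0,0,0,0,1],[0,0,0,0,1]]'
python3 - <<'E'
from go import *
plan(.6379,-.2625,-.008,94.7)
im=r.snapshot("wrist");cv2.imwrite("pics/w8.png",im[:,:,::-1])
cv2.imwrite("pics/s8.png",r.snapshot("side")[180:360,280:440,::-1].repeat(3,0).repeat(3,1))
E
```

```text
clock: 11.3
tool_pos: [0.6386, -0.2627, 0.0126]
eef_rot: [0.677, 0.736, -0.001, -0.001]
contact_force: [0.2, -0.8, -0.9]
opening: 0.703
cur phi 94.8 tilt 0.16 | d(mm) [ 0.3 -0.6 20.6] | turn 0.0002 rev (0.1 deg) clock 11.30 q7 1.31
```

View pics/w8.png

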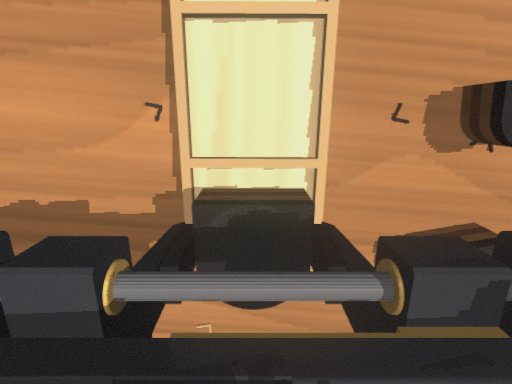

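View pics/s8.png

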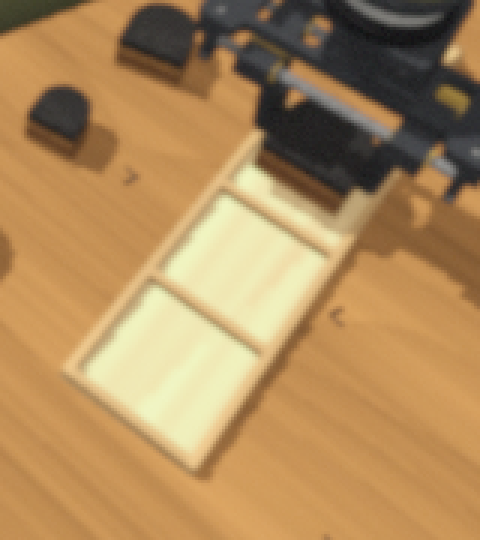

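The pictures show the heel centred over the far bay (wrist: heel cols 195–312 between rims 183–325). Lower.

```bash
python3 -m jog '[[0,0,0.008,0,1],[0,0,0.006,0,1],[0,0,0.004,0,1],[0,0,0.0015,0,1],[0,0,0,0,1],[0,0,0,0,1]]'
```

```text
clock: 12.0
tool_pos: [0.6387, -0.2629, -0.0066]
eef_rot: [0.677, 0.736, -0.001, -0.0]
contact_force: [-0.3, 1.2, -1.2]
opening: 0.702
```

```bash
python3 -m jog '[[0,0,0.001,0,1],[0,0,0.001,0,1],[0,0,0.001,0,1],[0,0,0,0,1]]'
```

```text
clock: 12.4
tool_pos: [0.6387, -0.263, -0.008]
eef_rot: [0.677, 0.736, -0.001, 0.0]
contact_force: [-2.9, 0.5, 7.5]
opening: 0.7
```

```bash
python3 -m jog '[[0,0,0,0,0],[0,0,0,0,0],[0,0,0,0,0],[0,0,0,0,0],[0,0,-0.005,0,0],[0,0,-0.015,0,0],[0,0,-0.025,0,0],[0,0,-0.03,0,0],[0,0,-0.02,0,0],[0,0,0,0,0]]'
python3 - <<'E'
from go import *
res=json.load(open("res.json"))
im=r.snapshot("wrist");cv2.imwrite("pics/w9.png",im[:,:,::-1])
c=r.get_calibration("wrist");d=r.cut_out("heel_large","wrist")
if d: print(d[0]["score"],fit("heel_large",[(c,d[0]["pixels"].astype(np.float32))],.004))
p=res["tack_tin"];plan(p[0],p[1],.07,94)
E
```

```text
clock: 13.4
tool_pos: [0.6414, -0.2629, 0.0897]
eef_rot: [0.677, 0.736, 0.0, 0.003]
contact_force: [0.2, -0.2, 0.8]
opening: 0.997
0.6 (array([ 0.64265914, -0.26356805,  6.33205002]), [np.float32(0.95497966)])
cur phi 94.8 tilt 0.17 | d(mm) [ 165.4 -191.5   15.8] | turn 0.0022 rev (0.8 deg) clock 13.50 q7 1.36
```

View pics/w9.png

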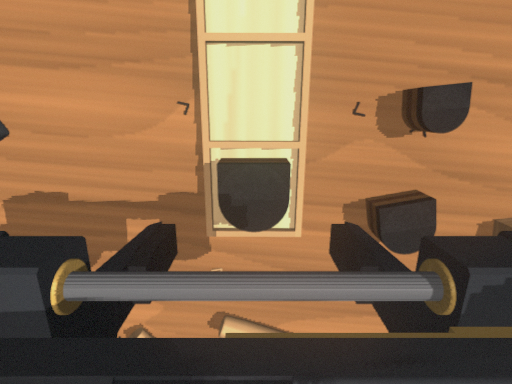

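Large heel sits flat in the far bay, clear of all rims (wrist picture, (254,193)). Next the tin.

```bash
python3 -m jog '[[0.01,-0.012,0,0,0],[0.02,-0.024,0,0,0],[0.025,-0.029,0,0,0],[0.026,-0.03,0,0,0],[0.026,-0.03,0,0,0],[0.025,-0.028,0,0,0],[0.02,-0.024,0,0,0],[0.013,-0.0145,0.01,0,0],[0,0,0,0,0],[0,0,0,0,0]]' 25
python3 - <<'E'
from go import *
p=json.load(open("res.json"))["tack_tin"]
im=r.snapshot("wrist");cv2.imwrite("pics/w10.png",im[:,:,::-1])
c=r.get_calibration("wrist");d=r.cut_out("tack_tin","wrist")
for x in d[:2]: print(x["score"],x["rect"],fit("tack_tin",[(c,x["pixels"].astype(np.float32))]))
plan(p[0],p[1],.07)
E
```

```text
clock: 14.5
tool_pos: [0.4341, -0.1148, 0.075]
eef_rot: [0.677, 0.736, -0.002, -0.001]
contact_force: [0.5, -1.0, 0.6]
opening: 0.995
0.94 [215.5, 158.9, 287.0, 230.0] (array([ 0.43373704, -0.11513371, -0.28236156]), [np.float32(0.9558288)])
cur phi 94.7 tilt 0.13 | d(mm) [ 0.9 -1.2  5.3] clock 14.60 q7 0.70
```

View pics/w10.png

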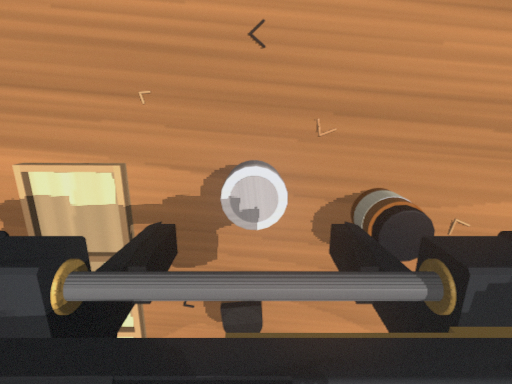

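```bash
python3 -m jog '[[0,0,0.015,0,0],[0,0,0.025,0,0],[0,0,0.02,0,0],[0,0,0.015,0,0],[0,0,0.01,0,0],[0,0,0.005,0,0],[0,0,0,0,0],[0,0,0,0,0]]' 25; python3 -m jog '[[0,0,0,0,1],[0,0,0,0,1],[0,0,0,0,1],[0,0,0,0,1],[0,0,0,0,1],[0,0,0,0,1],[0,0,0,0,1]]'
```

```text
clock: 15.4
tool_pos: [0.4345, -0.1148, -0.0142]
eef_rot: [0.677, 0.736, -0.001, -0.0]
contact_force: [0.3, 0.6, 0.1]
opening: 0.997
clock: 16.1
tool_pos: [0.434, -0.1145, -0.0143]
eef_rot: [0.677, 0.736, -0.001, -0.0]
contact_force: [-0.6, -0.2, 3.5]
opening: 0.63
```

```bash
python3 -m jog '[[0,0,-0.01,0,1],[0,0,-0.02,0,1],[0,0,-0.02,0,1],[0,0,-0.01,0,1],[0,0,0,0,1]]' 30
python3 - <<'E'
from go import *
plan(.4695,-.2764,.04,94.7)
E
```

```text
clock: 16.6
tool_pos: [0.4346, -0.1146, 0.0465]
eef_rot: [0.677, 0.736, -0.001, 0.0]
contact_force: [-0.5, -0.6, -1.6]
opening: 0.624
cur phi 94.8 tilt 0.11 | d(mm) [-164.1   21.3    6.7] | turn 0.0002 rev (0.1 deg) clock 16.60 q7 0.61
```

```bash
python3 -m jog '[[-0.008,0.001,0,0,1],[-0.016,0.002,0,0,1],[-0.022,0.003,0,0,1],[-0.024,0.003,0,0,1],[-0.024,0.003,0,0,1],[-0.024,0.003,0,0,1],[-0.022,0.003,0,0,1],[-0.016,0.002,0,0,1],[-0.008,0.0013,0,0,1],[0,0,0,0,1],[0,0,0,0,1]]'
python3 - <<'E'
from go import *
plan(.4695,-.2764,-.0103,94.7)
cv2.imwrite("pics/w11.png",r.snapshot("wrist")[:,:,::-1])
E
```

```text
clock: 17.7
tool_pos: [0.4687, -0.2749, 0.0453]
eef_rot: [0.677, 0.736, -0.001, -0.001]
contact_force: [-0.1, 0.2, -1.5]
opening: 0.628
cur phi 94.8 tilt 0.17 | d(mm) [-1.5  0.9 55.6] | turn 0.0004 rev (0.1 deg) clock 17.70 q7 1.18
```

View pics/w11.png

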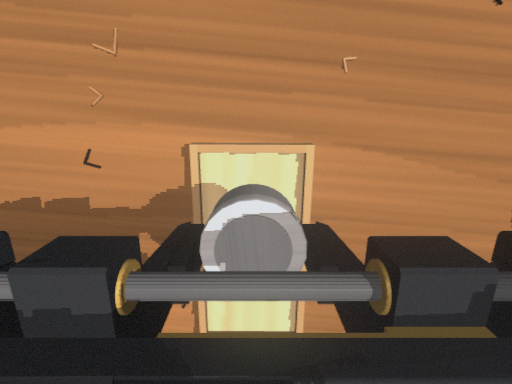

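The tin hangs level, centred between the rims (tin centre col 253, rims 195/308). Lowering.

```bash
python3 -m jog '[[-0.0015,0.001,0.01,0,1],[0,0,0.015,0,1],[0,0,0.012,0,1],[0,0,0.008,0,1],[0,0,0.005,0,1],[0,0,0.003,0,1],[0,0,0.001,0,1],[0,0,0,0,1],[0,0,0,0,1]]'
```

```text
clock: 18.65
tool_pos: [0.4702, -0.2777, -0.0079]
eef_rot: [0.677, 0.736, -0.001, -0.0]
contact_force: [0.4, -0.2, -1.8]
opening: 0.627
```

```bash
python3 -m jog '[[0,0,0.001,0,1],[0,0,0.001,0,1],[0,0,0.0005,0,1],[0,0,0.0005,0,1],[0,0,0,0,1]]'
```

```text
clock: 19.15
tool_pos: [0.4701, -0.2777, -0.0102]
eef_rot: [0.677, 0.736, -0.002, 0.0]
contact_force: [-2.1, -0.5, 8.1]
opening: 0.626
```

```bash
python3 -m jog '[[0,0,0,0,0],[0,0,0,0,0],[0,0,0,0,0],[0,0,0,0,0],[0,0,0,0,0],[0,0,-0.01,0,0],[0,0,-0.025,0,0],[0,0,-0.03,0,0],[0,0,-0.03,0,0],[0,0,-0.015,0,0],[0,0,0,0,0]]'
python3 - <<'E'
from go import *
cv2.imwrite("pics/w12.png",r.snapshot("wrist")[:,:,::-1])
p=json.load(open("res.json"))["spool"];print(p)
plan(p[0],p[1],.09,94.7)
E
```

```text
clock: 20.25
tool_pos: [0.4716, -0.2779, 0.1008]
eef_rot: [0.677, 0.736, -0.001, 0.002]
contact_force: [-0.6, 0.2, -0.5]
opening: 0.996
[0.5548840979457986, 0.12245354884241497, 0.03710041500124027]
cur phi 94.8 tilt 0.15 | d(mm) [391.9 117.4   8.2] | turn 0.0002 rev (0.1 deg) clock 20.30 q7 1.27
```

View pics/w12.png

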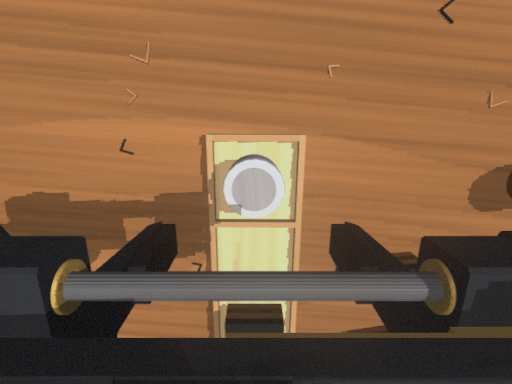

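Tin stands flat in the near bay (254,188). On to the spool.

```bash
python3 -m jog '[[0.012,0.004,0,0,0],[0.024,0.007,0,0,0],[0.033,0.01,0,0,0],[0.036,0.011,0,0,0],[0.036,0.011,0,0,0],[0.036,0.011,0,0,0],[0.036,0.011,0,0,0],[0.036,0.011,0,0,0],[0.036,0.011,0,0,0],[0.036,0.011,0,0,0],[0.033,0.01,0,0,0],[0.024,0.007,0,0,0],[0.014,0.003,0,0,0],[0,0,0,0,0],[0,0,0,0,0]]' 25
python3 - <<'E'
from go import *
p=json.load(open("res.json"))["spool"]
im=r.snapshot("wrist");cv2.imwrite("pics/w13.png",im[:,:,::-1])
c=r.get_calibration("wrist");d=r.cut_out("spool","wrist")
for x in d[:2]: print(x["score"],x["rect"],fit("spool",[(c,x["pixels"].astype(np.float32))]))
plan(p[0],p[1],-.017,94.7)
E
```

```text
clock: 21.8
tool_pos: [0.5542, 0.1216, 0.097]
eef_rot: [0.677, 0.736, -0.003, -0.0]
contact_force: [-0.9, -1.5, -0.4]
opening: 0.999
0.85 [230.1, 162.4, 281.0, 223.7] (array([ 0.55556749,  0.12097566, -0.07957972]), [np.float32(0.97239476)])
cur phi 94.7 tilt 0.30 | d(mm) [  2.2   0.8 114.3] | turn -0.0001 rev (-0.0 deg) clock 21.90 q7 0.60
```

View pics/w13.png

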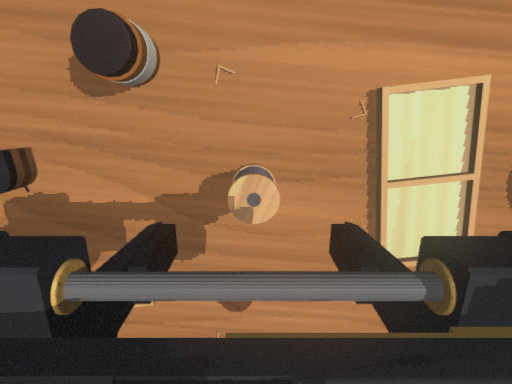

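```bash
python3 -m jog '[[0,0.001,0.015,0,0],[0,0,0.025,0,0],[0,0,0.025,0,0],[0,0,0.02,0,0],[0,0,0.015,0,0],[0,0,0.008,0,0],[0,0,0.004,0,0],[0,0,0,0,0],[0,0,0,0,0]]' 25; python3 -m jog '[[0,0,0,0,1],[0,0,0,0,1],[0,0,0,0,1],[0,0,0,0,1],[0,0,0,0,1],[0,0,0,0,1],[0,0,0,0,1],[0,0,0,0,1]]'
```

```text
clock: 22.8
tool_pos: [0.5563, 0.1232, -0.0134]
eef_rot: [0.677, 0.736, -0.001, -0.0]
contact_force: [0.6, 0.7, 0.8]
opening: 1.0
clock: 23.6
tool_pos: [0.5558, 0.1229, -0.0141]
eef_rot: [0.677, 0.736, -0.001, -0.0]
contact_force: [0.3, -0.5, 1.2]
opening: 0.489
```

```bash
python3 -m jog '[[0,0,0,0,1],[0,0,-0.01,0,1],[0,0,-0.02,0,1],[0,0,-0.025,0,1],[0,0,-0.025,0,1],[0,0,-0.01,0,1],[0,0,0,0,1]]' 25
python3 - <<'E'
from go import *
plan(.5572,-.2692,.075,94.7)
cv2.imwrite("pics/w14.png",r.snapshot("wrist")[:,:,::-1])
E
```

```text
clock: 24.3
tool_pos: [0.557, 0.1235, 0.0774]
eef_rot: [0.677, 0.736, -0.0, 0.0]
contact_force: [-0.2, -0.4, -1.0]
opening: 0.496
cur phi 94.8 tilt 0.04 | d(mm) [-391.3  -32.4    2.6] | turn 0.0002 rev (0.1 deg) clock 24.30 q7 0.57
```

View pics/w14.png

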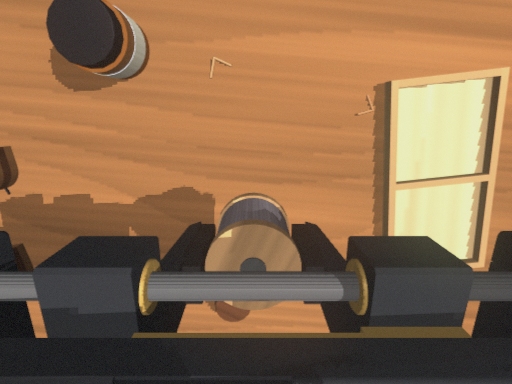

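```bash
python3 -m jog '[[-0.01,-0.001,0,0,1],[-0.02,-0.002,0,0,1],[-0.026,-0.002,0,0,1],[-0.028,-0.002,0,0,1],[-0.028,-0.002,0,0,1],[-0.028,-0.002,0,0,1],[-0.028,-0.002,0,0,1],[-0.028,-0.002,0,0,1],[-0.028,-0.002,0,0,1],[-0.028,-0.002,0,0,1],[-0.028,-0.003,0,0,1],[-0.028,-0.003,0,0,1],[-0.027,-0.003,0,0,1],[-0.024,-0.002,0,0,1],[-0.02,-0.002,0,0,1],[-0.012,-0.001,0,0,1],[0,0,0,0,1],[0,0,0,0,1]]'
python3 - <<'E'
from go import *
plan(.5572,-.2692,-.010,94.7)
E
```

```text
clock: 26.15
tool_pos: [0.5554, -0.2682, 0.076]
eef_rot: [0.677, 0.736, -0.001, -0.001]
contact_force: [0.1, 0.4, -0.7]
opening: 0.494
cur phi 94.8 tilt 0.17 | d(mm) [-1.2  2.  86. ] | turn 0.0003 rev (0.1 deg) clock 26.15 q7 1.30
```

```bash
python3 -m jog '[[0,0.001,0.015,0,1],[0,0,0.02,0,1],[0,0,0.018,0,1],[0,0,0.012,0,1],[0,0,0,0,1]]'
python3 - <<'E'
from go import *
plan(.5572,-.2692,-.010,94.7)
cv2.imwrite("pics/w15.png",r.snapshot("wrist")[:,:,::-1])
E
```

```text
clock: 26.65
tool_pos: [0.5551, -0.2684, 0.0092]
eef_rot: [0.677, 0.736, -0.002, -0.002]
contact_force: [-0.8, -0.5, -0.8]
opening: 0.491
cur phi 94.9 tilt 0.35 | d(mm) [-1.   2.1 19.2] | turn 0.0004 rev (0.2 deg) clock 26.65 q7 1.23
```

View pics/w15.png

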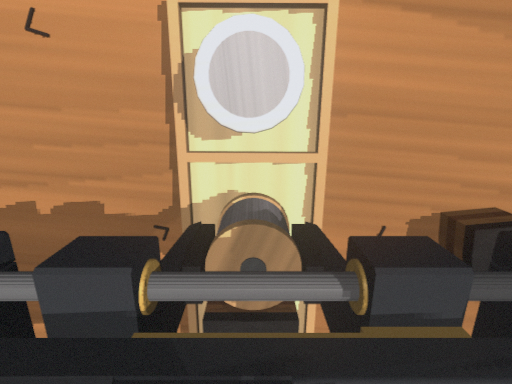

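The spool is over the middle bay, centred between rims (col 253). Lowering.

```bash
python3 -m jog '[[-0.0005,0.0015,0.007,0,1],[0,0,0.005,0,1],[0,0,0.003,0,1],[0,0,0.001,0,1],[0,0,0.001,0,1],[0,0,0,0,1],[0,0,0,0,1]]'
```

```text
clock: 27.4
tool_pos: [0.5582, -0.2698, -0.0053]
eef_rot: [0.677, 0.736, -0.001, -0.0]
contact_force: [0.9, 0.8, -1.2]
opening: 0.491
```

```bash
python3 -m jog '[[0,0,0.0015,0,1],[0,0,0.0015,0,1],[0,0,0.001,0,1],[0,0,0.0005,0,1],[0,0,0,0,1],[0,0,0,0,1]]'
```

```text
clock: 28.0
tool_pos: [0.5581, -0.2697, -0.01]
eef_rot: [0.677, 0.736, -0.001, -0.0]
contact_force: [0.3, -0.5, -0.7]
opening: 0.493
```

```bash
python3 -m jog '[[0,0,0.0005,0,1],[0,0,0.0005,0,1],[0,0,0,0,1]]'
```

```text
clock: 28.3
tool_pos: [0.5581, -0.2697, -0.0101]
eef_rot: [0.677, 0.736, -0.001, -0.0]
contact_force: [-2.6, 0.1, 6.9]
opening: 0.495
```

```bash
python3 -m jog '[[0,0,0,0,0],[0,0,0,0,0],[0,0,0,0,0],[0,0,0,0,0],[0,0,0,0,0],[0,0,-0.01,0,0],[0,0,-0.025,0,0],[0,0,-0.03,0,0],[0,0,-0.03,0,0],[0,0,-0.015,0,0],[0,0,0,0,0]]'
python3 - <<'E'
from go import *
cv2.imwrite("pics/w16.png",r.snapshot("wrist")[:,:,::-1])
p=json.load(open("res.json"))["heel_small"];print(p)
plan(p[0]-.005*np.cos(p[2]),p[1]-.005*np.sin(p[2]),.08,101.5)
E
```

```text
clock: 29.4
tool_pos: [0.56, -0.2698, 0.1015]
eef_rot: [0.677, 0.736, -0.0, 0.002]
contact_force: [-0.4, 0.4, 0.7]
opening: 0.998
[0.5579700256084158, -0.11478998555967991, 0.2098176605387799]
cur phi 94.8 tilt 0.15 | d(mm) [154.    7.3  19.3] | turn -0.0187 rev (-6.7 deg) clock 29.45 q7 1.33
```

View pics/w16.png

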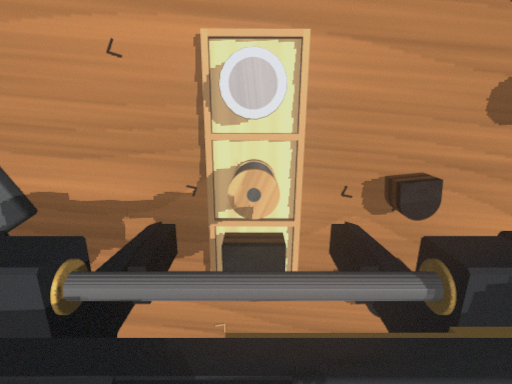

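Spool stands upright in the middle bay (254,190); all three boot bays are filled. Now the small heel.

```bash
python3 -m jog '[[0.01,0.0005,0,0,0],[0.02,0.001,0,0,0],[0.028,0.0015,0.003,0,0],[0.03,0.0015,0.003,0,0],[0.028,0.001,0.004,0,0],[0.022,0.001,0.003,0,0],[0.011,0.0005,0.003,0,0],[0.005,0.0003,0.003,-0.0187,0],[0,0,0,0,0],[0,0,0,0,0]]' 25
python3 - <<'E'
from go import *
p=json.load(open("res.json"))["heel_small"]
im=r.snapshot("wrist");cv2.imwrite("pics/w17.png",im[:,:,::-1])
c=r.get_calibration("wrist");d=r.cut_out("heel_small","wrist")
for x in d[:3]: print(x["score"],x["rect"],fit("heel_small",[(c,x["pixels"].astype(np.float32))]))
plan(p[0]-.005*np.cos(p[2]),p[1]-.005*np.sin(p[2]),-.016,101.5)
E
```

```text
clock: 30.45
tool_pos: [0.5522, -0.1162, 0.079]
eef_rot: [0.634, 0.773, -0.002, -0.001]
contact_force: [-0.0, -2.0, 0.8]
opening: 0.998
0.93 [233.4, 171.1, 274.4, 225.8] (array([ 0.55793164, -0.11521205,  6.47754275]), [np.float32(0.9750595)])
0.27 [12.7, 0.0, 143.3, 244.5] (array([ 0.51627312, -0.28681312,  3.76587608]), [np.float32(0.20766878)])
cur phi 101.3 tilt 0.20 | d(mm) [ 0.6  1.  95.5] | turn -0.0005 rev (-0.2 deg) clock 30.55 q7 1.07
```

View pics/w17.png

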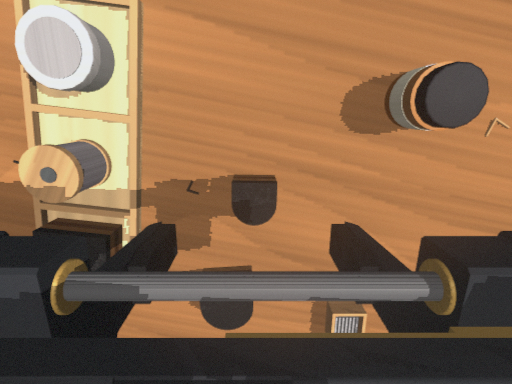

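```bash
python3 -m jog '[[0,0,0.015,0,0],[0,0,0.025,0,0],[0,0,0.02,0,0],[0,0,0.015,0,0],[0,0,0.01,0,0],[0,0,0.007,0,0],[0,0,0.003,0,0],[0,0,0,0,0],[0,0,0,0,0]]' 25; python3 -m jog '[[0,0,0,0,1],[0,0,0,0,1],[0,0,0,0,1],[0,0,0,0,1],[0,0,0,0,1],[0,0,0,0,1],[0,0,0,0,1],[0,0,0,0,1],[0,0,0,0,1],[0,0,0,0,1]]'; python3 -c "
from go import *
plan(.5771-.004*.98,.299-.004*.195,.065,101.2)"
```

```text
clock: 31.45
tool_pos: [0.553, -0.1156, -0.0147]
eef_rot: [0.633, 0.774, -0.001, -0.0]
contact_force: [-0.2, -0.4, 0.1]
opening: 1.001
clock: 32.45
tool_pos: [0.5525, -0.1156, -0.0152]
eef_rot: [0.633, 0.774, -0.001, -0.0]
contact_force: [0.0, -0.9, -0.7]
opening: 0.428
cur phi 101.5 tilt 0.16 | d(mm) [401.3 102.7 -80.9] | turn 0.0009 rev (0.3 deg) clock 32.45 q7 0.93
```

```bash
python3 -m jog '[[0,0,-0.01,0,1],[0,0,-0.02,0,1],[0,0,-0.025,0,1],[0,0,-0.02,0,1],[0,0,-0.005,0,1],[0,0,0,0,1]]' 25
python3 - <<'E'
from go import *
plan(.5722,.298,.065,101.2)
E
```

```text
clock: 33.05
tool_pos: [0.5532, -0.1157, 0.0656]
eef_rot: [0.633, 0.774, -0.001, 0.0]
contact_force: [-1.2, -0.1, -1.8]
opening: 0.43
cur phi 101.5 tilt 0.12 | d(mm) [ 4.016e+02  1.012e+02 -2.000e-01] | turn 0.0008 rev (0.3 deg) clock 33.05 q7 1.05
```

```bash
python3 -m jog '[[0.01,0.0025,0,0,1],[0.02,0.005,0,0,1],[0.026,0.0065,0,0,1],[0.028,0.007,0,0,1],[0.028,0.007,0,0,1],[0.028,0.007,0,0,1],[0.028,0.007,0,0,1],[0.028,0.007,0,0,1],[0.028,0.007,0,0,1],[0.028,0.007,0,0,1],[0.028,0.007,0,0,1],[0.028,0.007,0,0,1],[0.028,0.007,0,0,1],[0.026,0.0065,0,0,1],[0.022,0.0055,0,0,1],[0.012,0.003,0,0,1],[0.0055,0.003,0,0,1],[0,0,0,0,1],[0,0,0,0,1]]'
python3 - <<'E'
from go import *
plan(.5722,.298,-.011,101.2)
cv2.imwrite("pics/w18.png",r.snapshot("wrist")[:,:,::-1])
E
```

```text
clock: 34.95
tool_pos: [0.5727, 0.2965, 0.0636]
eef_rot: [0.633, 0.774, -0.002, 0.0]
contact_force: [0.2, -0.8, -1.2]
opening: 0.428
cur phi 101.4 tilt 0.25 | d(mm) [ 1.7  0.1 74.6] | turn 0.0007 rev (0.2 deg) clock 34.95 q7 0.54
```

View pics/w18.png

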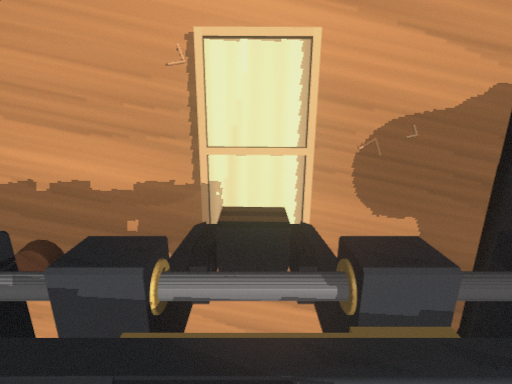

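Small heel is centred over the far shoe bay. Lowering.

```bash
python3 -m jog '[[0.001,0,0.015,0,1],[0,0,0.02,0,1],[0,0,0.015,0,1],[0,0,0.01,0,1],[0,0,0.006,0,1],[0,0,0.003,0,1],[0,0,0.002,0,1],[0,0,0,0,1],[0,0,0,0,1]]'
```

```text
clock: 35.9
tool_pos: [0.5724, 0.2994, -0.0064]
eef_rot: [0.633, 0.774, -0.001, -0.0]
contact_force: [0.1, -0.0, 0.2]
opening: 0.427
```

```bash
python3 -m jog '[[0,0,0.0015,0,1],[0,0,0.0015,0,1],[0,0,0.001,0,1],[0,0,0.001,0,1],[0,0,0,0,1],[0,0,0,0,1]]'
```

```text
clock: 36.5
tool_pos: [0.5721, 0.299, -0.0112]
eef_rot: [0.633, 0.774, -0.001, -0.0]
contact_force: [-0.5, -2.0, 5.1]
opening: 0.427
```

```bash
python3 -m jog '[[0,0,0,0,0],[0,0,0,0,0],[0,0,0,0,0],[0,0,0,0,0],[0,0,0,0,0],[0,0,0,0,0],[0,0,-0.01,0,0],[0,0,-0.025,0,0],[0,0,-0.03,0,0],[0,0,-0.03,0,0],[0,0,-0.015,0,0],[0,0,0,0,0]]'
python3 - <<'E'
from go import *
cv2.imwrite("pics/w19.png",r.snapshot("wrist")[:,:,::-1])
p=json.load(open("res.json"))["glue_jar"];print(p)
plan(p[0],p[1],.1,101.2)
E
```

```text
clock: 37.7
tool_pos: [0.5736, 0.3005, 0.1007]
eef_rot: [0.633, 0.774, 0.001, 0.0]
contact_force: [0.0, -0.7, -0.2]
opening: 1.002
[0.44603139924629637, 0.002270471979474628, 0.08628095012123856]
cur phi 101.5 tilt 0.08 | d(mm) [-265.8 -183.5   -0.8] | turn 0.0008 rev (0.3 deg) clock 37.75 q7 0.57
```

View pics/w19.png

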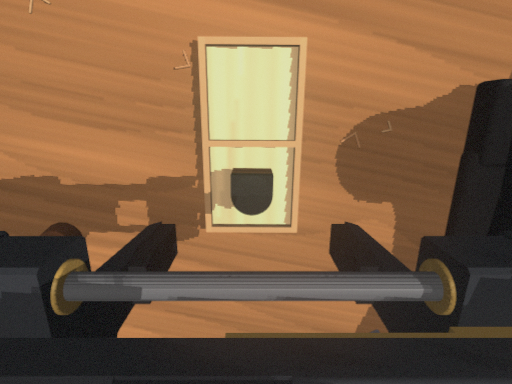

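Small heel sits flat in the far shoe bay (252,190). Now the glue jar.

```bash
python3 -m jog '[[-0.01,-0.007,0,0,0],[-0.02,-0.014,0,0,0],[-0.028,-0.019,0,0,0],[-0.03,-0.021,0,0,0],[-0.03,-0.021,0,0,0],[-0.03,-0.021,0,0,0],[-0.03,-0.021,0,0,0],[-0.03,-0.021,0,0,0],[-0.026,-0.018,0,0,0],[-0.02,-0.014,0,0,0],[-0.0115,-0.0065,0,0,0],[0,0,0,0,0],[0,0,0,0,0]]' 20
python3 - <<'E'
from go import *
p=json.load(open("res.json"))["glue_jar"]
im=r.snapshot("wrist");cv2.imwrite("pics/w20.png",im[:,:,::-1])
c=r.get_calibration("wrist");d=r.cut_out("glue_jar","wrist")
for x in d[:3]: print(x["score"],x["rect"],fit("glue_jar",[(c,x["pixels"].astype(np.float32))]))
plan(p[0],p[1],-.016,101.2)
E
```

```text
clock: 39.05
tool_pos: [0.4461, 0.0037, 0.0986]
eef_rot: [0.632, 0.775, -0.001, -0.001]
contact_force: [0.5, 0.6, 0.2]
opening: 1.002
0.66 [225.7, 164.7, 280.3, 222.5] (array([0.4456219 , 0.00387595, 0.26025706]), [np.float32(0.95788795)])
cur phi 101.6 tilt 0.08 | d(mm) [ -2.   -0.6 114.8] | turn 0.0011 rev (0.4 deg) clock 39.15 q7 0.64
```

View pics/w20.png

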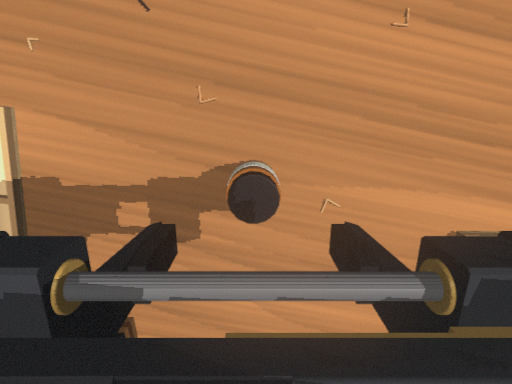

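```bash
python3 -m jog '[[0,0,0.015,0,0],[0,0,0.025,0,0],[0,0,0.025,0,0],[0,0,0.02,0,0],[0,0,0.015,0,0],[0,0,0.008,0,0],[0,0,0.004,0,0],[0,0,0,0,0],[0,0,0,0,0]]' 15; python3 -m jog '[[0,0,0,0,0.3],[0,0,0,0,0.4],[0,0,0,0,0.5],[0,0,0,0,0.5],[0,0,0,0,0.7],[0,0,0,0,1],[0,0,0,0,1],[0,0,0,0,1],[0,0,0,0,1]]'
```

```text
clock: 40.05
tool_pos: [0.4457, 0.0029, -0.0129]
eef_rot: [0.632, 0.775, -0.001, -0.0]
contact_force: [-0.3, -0.6, 0.7]
opening: 1.004
clock: 40.95
tool_pos: [0.4453, 0.0025, -0.0131]
eef_rot: [0.633, 0.775, -0.001, -0.001]
contact_force: [0.1, 1.4, 2.0]
opening: 0.538
```

```bash
python3 -m jog '[[0,0,0,0,1],[0,0,-0.008,0,1],[0,0,-0.015,0,1],[0,0,-0.02,0,1],[0,0,-0.02,0,1],[0,0,-0.01,0,1],[0,0,0,0,1]]' 25
python3 - <<'E'
from go import *
plan(.4908,.2818,.06,101.2)
cv2.imwrite("pics/w21.png",r.snapshot("wrist")[:,:,::-1])
E
```

```text
clock: 41.65
tool_pos: [0.446, 0.0021, 0.0607]
eef_rot: [0.633, 0.774, -0.001, 0.0]
contact_force: [-0.1, 0.9, -2.3]
opening: 0.539
cur phi 101.5 tilt 0.11 | d(mm) [2.652e+02 9.950e+01 1.000e-01] | turn 0.0007 rev (0.3 deg) clock 41.65 q7 0.53
```

View pics/w21.png

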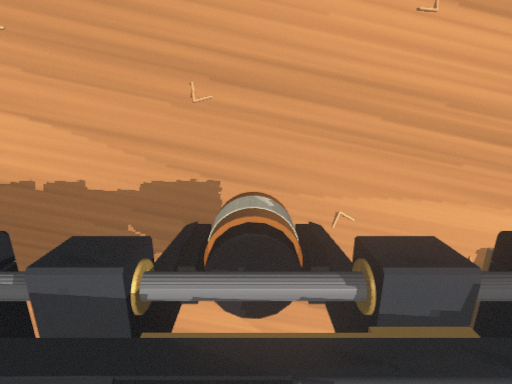

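Jar is held upright at (253,250). Carrying it to the near shoe bay.

```bash
python3 -m jog '[[0.006,0.002,0,0,1],[0.012,0.0045,0,0,1],[0.018,0.007,0,0,1],[0.022,0.008,0,0,1],[0.022,0.0085,0,0,1],[0.022,0.0085,0,0,1],[0.022,0.0085,0,0,1],[0.022,0.0085,0,0,1],[0.022,0.0085,0,0,1],[0.022,0.0085,0,0,1],[0.022,0.008,0,0,1],[0.02,0.0075,0,0,1],[0.016,0.006,0,0,1],[0.011,0.004,0,0,1],[0.006,0.002,0,0,1],[0,0,0,0,1],[0,0,0,0,1]]'
python3 - <<'E'
from go import *
plan(.4908,.2818,-.009,101.2)
cv2.imwrite("pics/w22.png",r.snapshot("wrist")[:,:,::-1])
E
```

```text
clock: 43.4
tool_pos: [0.4903, 0.281, 0.059]
eef_rot: [0.633, 0.774, -0.002, -0.0]
contact_force: [-0.2, -0.2, -1.4]
opening: 0.54
cur phi 101.5 tilt 0.24 | d(mm) [ 0.9  0.8 68. ] | turn 0.0008 rev (0.3 deg) clock 43.40 q7 0.36
```

View pics/w22.png

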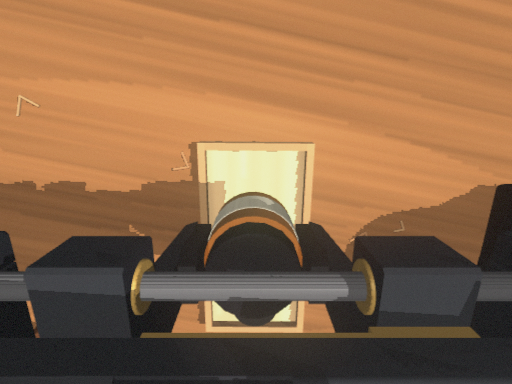

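The jar is centred over the near shoe bay (col 253, rims 203/307). Lowering.

```bash
python3 -m jog '[[0,0,0.012,0,1],[0,0,0.016,0,1],[0,0,0.014,0,1],[0,0,0.01,0,1],[0,0,0.006,0,1],[0,0,0.003,0,1],[0,0,0.002,0,1],[0,0,0,0,1],[0,0,0,0,1]]'
```

```text
clock: 44.35
tool_pos: [0.4906, 0.2822, -0.0033]
eef_rot: [0.633, 0.774, -0.001, -0.0]
contact_force: [-0.1, 0.5, -1.0]
opening: 0.537
```

```bash
python3 -m jog '[[0,0,0.001,0,1],[0,0,0.001,0,1],[0,0,0.001,0,1],[0,0,0,0,1],[0,0,0,0,1]]'
```

```text
clock: 44.85
tool_pos: [0.4904, 0.282, -0.0067]
eef_rot: [0.633, 0.774, -0.001, -0.0]
contact_force: [0.4, -0.2, -1.5]
opening: 0.536
```

```bash
python3 -m jog '[[0,0,0.001,0,1],[0,0,0.001,0,1],[0,0,0.0005,0,1],[0,0,0,0,1],[0,0,0,0,1]]'
```

```text
clock: 45.35
tool_pos: [0.4904, 0.2819, -0.009]
eef_rot: [0.633, 0.774, -0.001, -0.0]
contact_force: [-0.6, -0.8, 1.7]
opening: 0.54
```

```bash
python3 -m jog '[[0,0,0.0005,0,1],[0,0,0,0,1]]'; python3 -m jog '[[0,0,0,0,0.4],[0,0,0,0,0.3],[0,0,0,0,0.2],[0,0,0,0,0],[0,0,0,0,0],[0,0,0,0,0],[0,0,0,0,0],[0,0,-0.008,0,0],[0,0,-0.02,0,0],[0,0,-0.03,0,0],[0,0,-0.03,0,0],[0,0,-0.02,0,0],[0,0,-0.01,0,0],[0,0,0,0,0]]'
python3 - <<'E'
from go import *
cv2.imwrite("pics/w23.png",r.snapshot("wrist")[:,:,::-1])
E
```

```text
clock: 45.55
tool_pos: [0.4904, 0.2819, -0.009]
eef_rot: [0.633, 0.774, -0.001, -0.0]
contact_force: [-1.3, -1.4, 6.4]
opening: 0.534
clock: 46.95
tool_pos: [0.4913, 0.2826, 0.1097]
eef_rot: [0.633, 0.774, -0.0, -0.0]
contact_force: [0.5, -0.4, -0.1]
opening: 1.0
```

View pics/w23.png

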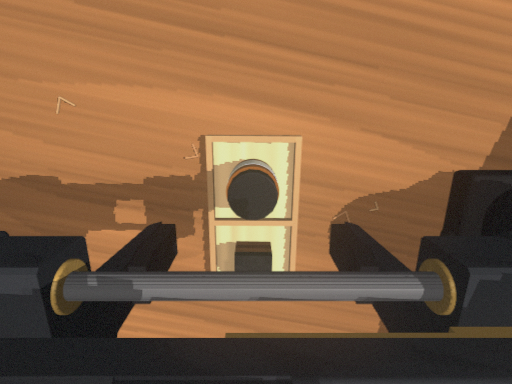

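Jar stands upright in its bay (252,193). Backing up and taking a final look with the fixed cameras.

```bash
python3 -m jog '[[0,-0.01,-0.015,0,0],[0,-0.015,-0.02,0,0],[0,-0.015,-0.02,0,0],[0,-0.01,-0.01,0,0],[0,0,0,0,0]]'
python3 - <<'E'
from go import *
res=json.load(open("res.json"))
cams={n:r.get_calibration(n) for n in("top","side")}
ims={n:r.snapshot(n) for n in cams}
for n in ims: cv2.imwrite(f"pics/{n}_end.png",ims[n][:,:,::-1])
for k in("heel_large","tack_tin","spool","heel_small","glue_jar","heel_medium"):
    for n in cams:
        z=0 if k=="heel_medium" else .004
        for x in r.cut_out(k,n)[:1]:
            p,i=fit(k,[(cams[n],x["pixels"].astype(np.float32))],z)
            t="boot_tray" if k in("heel_large","tack_tin","spool") else "shoe_tray"
            q=np.array(res[t]);d=p[:2]-q[:2];C,S_=np.cos(q[2]),np.sin(q[2])
            print(k,n,round(x["score"],2),np.round(p,3),"iou %.2f"%i[0],t,np.round([C*d[0]+S_*d[1],-S_*d[0]+C*d[1]],3))
E
```

```text
clock: 47.5
tool_pos: [0.4407, 0.2724, 0.1745]
eef_rot: [0.632, 0.775, -0.001, -0.0]
contact_force: [0.7, -0.0, 0.3]
opening: 0.998
heel_large top 0.82 [ 0.644 -0.261  0.108] iou 0.95 boot_tray [0.087 0.001]
heel_large side 0.93 [ 0.647 -0.263  0.083] iou 0.97 boot_tray [ 0.09  -0.001]
tack_tin top 0.6 [ 0.469 -0.278  0.262] iou 0.89 boot_tray [-0.089 -0.002]
tack_tin side 0.65 [ 0.471 -0.278 -0.059] iou 0.91 boot_tray [-0.087 -0.001]
spool top 0.86 [ 0.557 -0.27  -0.008] iou 0.95 boot_tray [-0.    -0.001]
spool side 0.67 [ 0.558 -0.27  -0.029] iou 0.92 boot_tray [ 0.001 -0.001]
heel_small top 0.67 [0.576 0.299 0.103] iou 0.90 shoe_tray [0.043 0.001]
heel_small side 0.61 [0.578 0.3   0.147] iou 0.95 shoe_tray [0.045 0.001]
glue_jar top 0.44 [ 0.5    0.285 -0.202] iou 0.16 shoe_tray [-0.034  0.001]
glue_jar side 0.96 [0.491 0.281 0.007] iou 0.92 shoe_tray [-0.044 -0.001]
heel_medium top 0.93 [ 0.663 -0.118  0.287] iou 0.93 shoe_tray [ 0.047 -0.426]
heel_medium side 0.85 [ 0.664 -0.119  0.356] iou 0.94 shoe_tray [ 0.048 -0.427]
```

View pics/top_end.png

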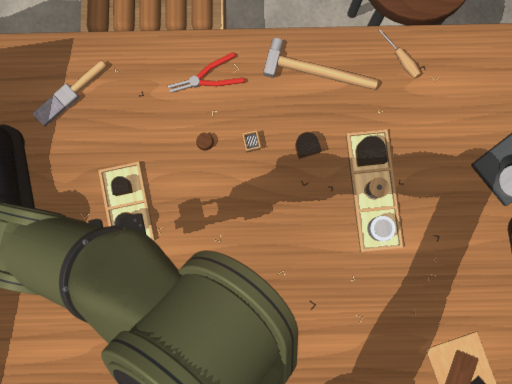

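View pics/side_end.png

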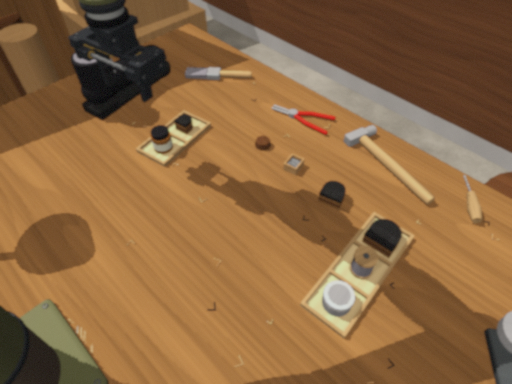

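Both pictures show all five things centred in their bays. From the top, (371,152), (377,188) and (382,228) are in the boot tray, and (121,187) and the part-covered jar at (128,220) are in the shoe tray. The middle heel is untouched at (308,145).

```bash
python3 -c "
from plant import r
print(r.finish_job())"
```

```text
the job is handed in; nothing more can be done
None
```

Both kits are made up and the job is handed in at about 48 s on the robot's clock, well inside the 115 s limit.

- **Boot tray:** the large heel is in the far bay, the spool in the middle bay and the tack tin in the near bay.
- **Shoe tray:** the small heel is in the far bay and the glue jar in the near bay. The jar was lifted and set down upright and never tipped.
- **Middle heel:** it was not touched. It still measures at about (0.664, -0.119), the same as at the start.

**Last checks:** both fixed cameras put the heels, spool and tin within about 2 mm of their bay centres. The side camera does the same for the jar. The top camera's jar reading disagreed (about 10 mm off, poor match) because the arm partly hid it. The last wrist picture, taken just after I let go, shows the jar standing upright in its bay.

**What went wrong:** the first grasp of the large heel closed on air above it and moved nothing. The reported TCP height reads about 30 mm lower than the real fingertips, which I confirmed in the wrist and side pictures. I allowed for that in every later move. No contact force reading between moves went above about 10 N.

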